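# Steady a rocking bench power supply with a wedge

### The arm

A 7-joint arm with a two-finger parallel gripper is mounted at the origin on the work surface. World frame = base frame: x ahead of the robot, y to its left, z up, the work surface at z = 0. Lengths are in m, angles in rad, forces in N, time in s.
With the tool pointing down it reaches from about 0.4 to 0.9 m from the base axis. Payload 5.5 kg.
Tool frame: the origin (TCP) lies midway between the tips of the shut fingers; the grasp point (between the pads) lies 19 mm behind it; z points along the fingers, y is the line along which they close (so a half turn about z gives the same grasp; the last joint's range is limited). The gripper opens to 85 mm and grips with 20 to 120 N. Pads are 22 mm wide; open, the fingers measure 114 mm over their backs; the gripper's body (76 mm by 85 mm) begins 54 mm behind the grasp point. The pads swing forward as they close: fully open they stand 13 mm farther back than shut.
Start: joints at [1.423, 0.501, -0.427, 1.55, 0.221, 1.138, -0.21], TCP at [0.26, -0.596, 0.231] pointing down, gripper open.
Joint ranges: [-2.88, 2.88], [-0.31, 2.03], [-1.54, 1.56], [0.2, 2.42], [-1.41, 4.55], [0.19, 2.02], [-2.57, 2.57]. Speed limits (rad/s): [2.57, 2.57, 3.14, 3.14, 3.14, 3.14, 3.14].

### API

Orientations are given as a unit quaternion [w, x, y, z].
In Python, from cell import arm gives the robot as it stands.
- The arm moves only by the tool step_arm, never from a script. Its argument "deltas" is a list of rows, each a list of 7 numbers: the shift along the tool's x, y, z in m, then the turn, a rotation vector about the tool's x, y, z in degrees, then the finger opening in m, from 0 to 0.0854. A call has 1 to 5 rows; each row shifts and turns the commanded pose from where the row before left it, along the tool's axes as they then stand; what a row does not reach is not made up. A row lasts 1/12 s, in which the tool goes at most 41.7 mm and 7.16 degrees, less where a joint would pass 70% of its speed; a pose out of reach is approached as far as the arm can. A call with a gripper value outside its range is refused whole. The fingers move at their own pace and stop on an object; "squeeze" is the grip in N (left out, the last holds). Time passes only in rows, so rows that do not move let the fingers close. It gives the time, the measured TCP pose, the force, the opening and the grip force at its end, in the units of the state.
- arm.read_state(): the state, without advancing time (a new reading comes with each control period).
- arm.snapshot(name): name is "scene" or "side" or "wrist"; returns (picture, depth): 420x560x3 uint8, red, green, blue; 420x560 float32, m along the optical axis (not along the pixel's ray), 0 where there is no reading.
- arm.camera_model(name): a dict with "vfov" (degrees; the focal length in pixels is half the picture's height over the tangent of half this angle, whatever the lens; pixels are square), "cx", "cy" (the principal point, pixels), "k1" (the pictures are not rectified: a ray, as slopes to the right and down, at radius r is drawn at 1 + k1 r^2 times it, then the intrinsics apply), "R" (3x3) and "t" (3): a world point X has camera coordinates R X + t. Camera axes: x right, y down, z forward; pixel columns grow to the right and rows downward; lengths in m; the calibration is good to about 2 mm. A picture is of the moment at which its call begins: read the wrist's pose just before it. camera_model takes no time and is no camera call; for the wrist camera it gives the pose at the moment of the call.
- arm.sign_off(): hands the job in; it is judged then, once.
The state is a dict: "time_s": time; "q": joint angles; "joint_velocities": joint speeds; "joint_torque": joint torques, N m; "tool_pos": TCP position; "ee_rot": TCP orientation; "contact_force": force on the tool from outside, world axes, zero at the start; "torque": the same for the moment, N m; "opening": opening from 0.0 (shut) to 1.0 (fully open); "finger_force": force on a finger pad.
Only numpy, scipy, OpenCV 4.12 (cv2) and the standard library are available. Lean on these libraries where they do the work, as an engineer would, in place of code of your own. Each camera call takes 0.05 s, during which the arm holds its last target. There are 200 camera calls.

### The job

The white power supply on the lab bench rocks because its front-left foot, the bare metal one under the blue dot, is too short. With the fingertips, push the yellow wedge along the bench, thin end first, under that foot, feeling for where it is just snug, so that the supply no longer rocks but is neither jacked up out of level nor shoved from its place; grasp and lift nothing, and leave the other things alone. Let go of the wedge and finish while holding a firm fingertip press straight down on the blue dot (about 6 N), the supply staying level under it.

Things in the scene. Friction and masses are not known exactly. Their poses are not given: they have to be found in the camera images.
- supply: white bench power supply, 2.6 kg, casing 200 (x) by 240 (y) by 80 mm high on 18 mm feet: flat top 98 mm above the bench. Origin: centre of the outline at bench level; x points from the front panel (x = -100 mm, towards the robot) to the back, z up. It stands level on three round black feet, 18 mm across, at (-78, -98), (78, 98), (78, -98) mm
- short_foot (a point): the bare metal round-ended foot, 18 mm across, at the supply's front left, (-78, 98) mm in its frame; this point lies on its axis, on the casing's underside 18 mm above the bench. Its end hangs 5 to 9 mm (unknown) above the bench: a fingertip press of 3 to 6 N over it tips the supply, several mm at that corner; let go, it comes back level
- press_spot (a point): centre of the blue dot (24 mm across) on the flat top of the supply, 98 mm above the bench, straight above the short foot
- wedge: loose yellow wedge, 70 g, 120 (x) by 50 mm (y). Origin: centre of its underside; x points to the thin end (x = 60 mm, 3 mm thick); the top rises 1 in 7 to 18 mm at x = -45 mm, where an upright push tab stands, 36 mm tall. It starts flat on the bench before the supply, about in line with the short foot (within 15 mm, 0.15 rad) and pointing at it
- push_face (a point): centre of the flat upright back face of the wedge's tab (50 wide, 36 mm tall), 18 mm above the bench, 60 mm behind the wedge's origin. The wedge slides at under 1 N; once it bears on the foot the push rises steeply; past about 8 N it shoves the supply or jacks it up. Let go, it stays put
- rack: green tube rack, 85 x 125 x 40 mm, to be left alone; origin at the centre of its underside
- tip_box: box of pipette tips with yellow lid, 80 x 120 x 47 mm, to be left alone; origin at the centre of its underside
- pipette: white and orange pipette lying on the bench, about 250 mm long, 24 mm high, to be left alone; origin under the middle of its handle, x along it to the tip
- reagent: amber bottle, 60 mm across, 130 mm tall, to be left alone; origin at the centre of its underside
- vial: small amber vial with white cap, 24 mm across, 45 mm tall, standing before the front panel, to be left alone; origin at the centre of its underside
- timer: white lab timer lying flat, 65 x 65 x 20 mm, to be left alone; origin at the centre of its underside
Mind the look-alikes: they are no part of the job. What is shaped like the wedge but black or turquoise is not meant.

How it is judged:
By the outcome, as a careful person would: the job done as asked, in the order asked, and still so for the second after the job is handed in, while the arm keeps its last pose, push and grip.
It also fails if it takes over 51 s, if anything falls off the work surface, if the arm or the gripper's body presses on something with over 40 N, if the wrist force passes 120 N, or if a joint passes its speed limit or range.

## Working session

There is one attempt and no reset: what is moved stays moved. The work goes in short steps, Python scripts to look and compute and a tool call to move; the robot and the scene stay as the last step left them, time stands still between calls to the robot, and variables do not carry over. Pictures are saved under pics/ and viewed, at most 10 in all, crops included, and the job is handed in when it is done.

Besides the shell and the picture viewer there is one more tool, called after "Request:" as name(argument=value, ...), one argument or row to a line, values as JSON. step_arm: Moves the arm, as the interface text tells. Its arguments: {"type":"object","properties":{"deltas":{"type":"array","items":{"type":"array","items":{"type":"number"}}},"squeeze":{"type":"number"}},"required":["deltas"]}

```bash
mkdir -p pics; ls; cat > h.py <<'E'
import numpy as np, cv2
from cell import arm
from scipy.spatial.transform import Rotation as Rot
def snap(n):
    m=arm.camera_model(n); p,d=arm.snapshot(n); return p,d,m
def pts(d,m):
    "world point of every pixel from depth"
    h,w=d.shape; v,u=np.mgrid[:h,:w].astype(float)
    s=rays(np.stack([u,v],-1).reshape(-1,2),m,w,h)
    c=np.concatenate([s,np.ones((len(s),1))],1)*d.reshape(-1,1)
    return ((c-np.array(m["t"]))@np.array(m["R"])).reshape(h,w,3)
def rays(uv,m,w=560,h=420):
    f=h/2/np.tan(np.radians(m["vfov"])/2)
    x=(np.asarray(uv,float)-[m["cx"],m["cy"]])/f; s=x.copy()
    for _ in range(12): s=x/(1+m["k1"]*(s**2).sum(1,keepdims=True))
    return s
def onplane(uv,m,z):
    s=rays(np.atleast_2d(uv),m); R=np.array(m["R"]); C=-R.T@np.array(m["t"])
    d=np.c_[s,np.ones(len(s))]@R
    return C+d*((z-C[2])/d[:,2:3])
def save(p,n): cv2.imwrite("pics/"+n,cv2.cvtColor(p,cv2.COLOR_RGB2BGR))
E
python3 - <<'E'
from h import *
for n in("scene","side"):
    p,d,m=snap(n); save(p,n+"0.png"); np.savez(n+"0.npz",p=p,d=d); print(n,m)
print(arm.read_state())
E
```

```text
pics
scene {'vfov': 52.47833763836388, 'cx': 277.78012197047383, 'cy': 210.20027836466588, 'k1': -0.07415918233695075, 'R': array([[-0.88918775,  0.45754055,  0.00133398],
       [ 0.35338786,  0.68862268, -0.63317914],
       [-0.29062374, -0.56254372, -0.77400413]]), 't': array([ 0.41910347, -0.08748461,  1.4151614 ])}
side {'vfov': 45.14295470474472, 'cx': 277.2068768135303, 'cy': 210.27176287497846, 'k1': -0.09009477633623911, 'R': array([[-9.64567631e-01, -2.63835669e-01, -1.56176087e-04],
       [-1.54924908e-01,  5.66875263e-01, -8.09104881e-01],
       [ 2.13559260e-01, -7.80412183e-01, -5.87664247e-01]]), 't': array([0.4669829 , 0.16875647, 1.34980896])}
{'time_s': 0.1, 'q': array([ 1.42322798,  0.50173512, -0.42680718,  1.55138187,  0.22080455,
        1.13832003, -0.21033765]), 'joint_velocities': array([ 5.01202247e-05, -1.73271924e-03,  3.58037295e-04, -2.17999843e-03,
       -2.77456052e-04,  3.94673516e-04,  4.05517337e-04]), 'joint_torque': array([-1.07397448e-02, -5.70813489e+01, -5.83844572e+00, -2.81749159e+01,
        1.05120661e-02,  5.59747728e-03,  6.82680110e-06]), 'tool_pos': array([ 0.25925597, -0.59535017,  0.23035979]), 'ee_rot': array([-8.80015149e-04,  9.78980321e-01,  2.03952765e-01, -1.61039781e-04]), 'contact_force': array([0.46445385, 0.19102341, 0.40178365]), 'torque': array([ 0.03518238, -0.04794772, -0.01780751]), 'finger_force': 0.0, 'opening': 0.9947739612605522}
```

View pics/scene0.png

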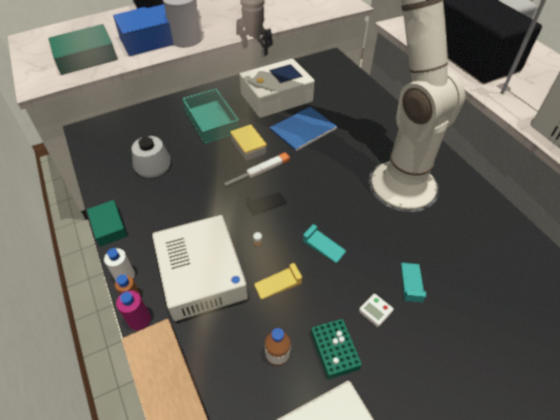

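View pics/side0.png

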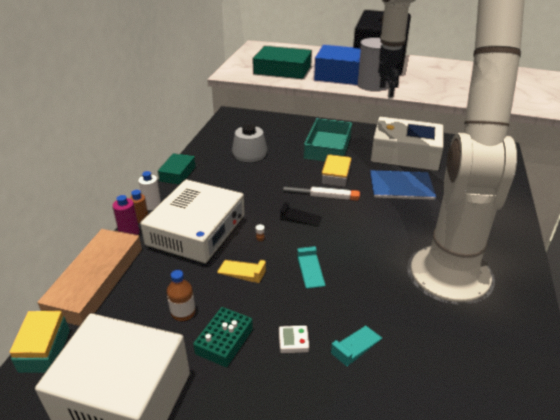

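Scene: the blue dot is at (236,280), the yellow wedge at (278,281) with its tab at (296,272), and the vial at (257,238). Side: the dot is at (200,234), the wedge at (242,270) with its tab at (262,268). Next I measure these.

```bash
cat > meas.py <<'E'
from h import *
def blob(p,lo,hi,box):
    hsv=cv2.cvtColor(p,cv2.COLOR_RGB2HSV); k=cv2.inRange(hsv,lo,hi)
    z=np.zeros_like(k); x0,y0,x1,y1=box; z[y0:y1,x0:x1]=k[y0:y1,x0:x1]
    n,l,s,c=cv2.connectedComponentsWithStats(z); i=1+np.argmax(s[1:,4]); return l==i,c[i],s[i,4]
def wedge(k,P):
    Q=P[k]; Q=Q[(Q[:,2]>-.02)&(Q[:,2]<.06)]; return Q
E
python3 - <<'E'
from meas import *
for n,bw,bd,bs in(("scene",(245,255,310,305),(225,270,248,292),(145,210,250,320)),("side",(212,255,272,285),(188,226,208,242),(140,180,248,260))):
    f=np.load(n+"0.npz"); p,d=f["p"],f["d"]; m=arm.camera_model(n); P=pts(d,m)
    k,c,a=blob(p,(100,100,60),(125,255,255),bd); print(n,"dot",c,a,onplane(c,m,.098)[0].round(4),np.median(P[k],0).round(4))
    k,c,a=blob(p,(20,110,90),(34,255,255),bw); Q=P[k]
    print("wedge px",c,a,"z",np.percentile(Q[:,2],[2,50,98]).round(3))
    h=Q[Q[:,2]>.024]; print(" tab",len(h),h.mean(0).round(4))
    for cc in cv2.boxPoints(cv2.minAreaRect(Q[:,:2].astype(np.float32))): print("  box",cc.round(4))
    q=Q[Q[:,2]<.024]; print(" low",q.mean(0).round(4)); 
    w=P[bs[1]:bs[3],bs[0]:bs[2]].reshape(-1,3); col=p[bs[1]:bs[3],bs[0]:bs[2]].reshape(-1,3)
    t=w[(abs(w[:,2]-.098)<.008)]; r=cv2.minAreaRect(t[:,:2].astype(np.float32)); print(" supply top",r,t[:,2].mean())
    for cc in cv2.boxPoints(r): print("  ",cc.round(4))
E
```

```text
scene dot [235.15625 279.375  ] 32 [0.6604 0.1319 0.098 ] [0.6601 0.1306 0.0968]
wedge px [278.60111111 281.45777778] 900 z [-0.003  0.009  0.036]
 tab 113 [0.5124 0.1759 0.0866]
  box [0.4504 0.1184]
  box [0.5586 0.0462]
  box [0.923  0.5924]
  box [0.8149 0.6646]
 low [0.5487 0.1423 0.008 ]
 supply top ((0.7250390648841858, 0.025073662400245667), (0.24077804386615753, 0.1994139403104782), 82.07388305664062) 0.09647852297171121
   [ 0.6097 -0.0804]
   [ 0.8072 -0.1079]
   [0.8404 0.1306]
   [0.6429 0.1581]
side dot [199.65217391 233.47826087] 23 [0.6607 0.1309 0.098 ] [0.66   0.1301 0.0979]
wedge px [240.51257862 267.80503145] 636 z [-0.002  0.01   0.038]
 tab 79 [0.488  0.1612 0.0471]
  box [0.1883 1.081 ]
  box [0.5002 0.0706]
  box [0.6241 0.1088]
  box [0.3123 1.1192]
 low [0.5556 0.1395 0.0089]
 supply top ((0.7846180200576782, 0.017114177346229553), (0.24524345993995667, 0.3287455439567566), 82.13688659667969) 0.09773095075546016
   [ 0.605  -0.0819]
   [ 0.9307 -0.1268]
   [0.9642 0.1161]
   [0.6386 0.1611]
```

```bash
cat >> h.py <<'E'
def plan(pos,yaw=None,rows=5,tilt=None):
    "rows of deltas from measured pose to tool-down pose with tool x at yaw"
    s=arm.read_state(); w,x,y,z=s["ee_rot"]; R0=Rot.from_quat([x,y,z,w])
    a=R0.as_matrix()[:,0]; y0=np.arctan2(a[1],a[0])
    if yaw is None: yaw=y0
    R1=Rot.from_matrix(np.array([[np.cos(yaw),np.sin(yaw),0],[np.sin(yaw),-np.cos(yaw),0],[0,0,-1]]).T)
    R1=Rot.from_matrix(np.column_stack([[np.cos(yaw),np.sin(yaw),0],[np.sin(yaw),-np.cos(yaw),0],[0,0,-1]]))
    rv=(R0.inv()*R1).as_rotvec()/rows; Rk=R0; dp=(np.array(pos)-s["tool_pos"])/rows
    print("t",round(s["time_s"],2),"pos",s["tool_pos"].round(4),"yaw",round(y0,4),"F",s["contact_force"].round(2),"op",round(s["opening"],2))
    for _ in range(rows):
        print((Rk.inv().apply(dp)).round(4).tolist(),np.degrees(rv).round(2).tolist()); Rk=Rk*Rot.from_rotvec(rv)
E
python3 - <<'E'
from meas import *
F=np.array([.6608,.1315]);e=np.array([np.cos(-.1384),np.sin(-.1384)])
for n,bw,bv in(("scene",(245,255,310,305),(250,230,265,245)),("side",(212,255,272,285),(253,223,270,240))):
    f=np.load(n+"0.npz"); p,d=f["p"],f["d"]; m=arm.camera_model(n); P=pts(d,m)
    k,c,a=blob(p,(20,110,90),(34,255,255),bw); Q=P[k]; Q=Q[(abs(Q[:,2]-.015)<.026)&(np.linalg.norm(Q[:,:2]-np.median(Q[:,:2],0),axis=1)<.085)]
    r=cv2.minAreaRect(Q[:,:2].astype(np.float32)); print(n,r,len(Q)); print(cv2.boxPoints(r).round(4))
    q=Q[Q[:,2]<.02]; print("low",q[:,:2].mean(0), "tab",Q[Q[:,2]>.027][:,:2].mean(0))
    h=k.astype(np.uint8); cn=max(cv2.findContours(h,0,2)[0],key=cv2.contourArea); ap=cv2.approxPolyDP(cn,2.5,True)[:,0]
    print("poly",[(tuple(u),onplane(u,m,.003)[0][:2].round(3).tolist()) for u in ap])
    x0,y0,x1,y1=bv; V=P[y0:y1,x0:x1].reshape(-1,3); V=V[(V[:,2]>.035)&(V[:,2]<.055)]; print("vial",V.mean(0).round(3),len(V))
plan([.5,-.25,.23],None,9)
E
```

```text
scene ((0.5390589833259583, 0.13534793257713318), (0.07339467108249664, 0.1365152895450592), 89.42491912841797) 894
[[0.4704 0.0993]
 [0.6069 0.098 ]
 [0.6077 0.1714]
 [0.4712 0.1727]]
low [0.54912949 0.14214495] tab [0.49515487 0.1475305 ]
poly [((np.int32(296), np.int32(265)), [0.472, 0.114]), ((np.int32(291), np.int32(263)), [0.481, 0.102]), ((np.int32(288), np.int32(268)), [0.497, 0.113]), ((np.int32(256), np.int32(282)), [0.597, 0.112]), ((np.int32(254), np.int32(286)), [0.607, 0.121]), ((np.int32(260), np.int32(298)), [0.608, 0.161]), ((np.int32(300), np.int32(283)), [0.49, 0.17]), ((np.int32(302), np.int32(277)), [0.476, 0.156])]
vial [ 0.539 -0.001  0.042] 54
side ((0.5483577251434326, 0.13753701746463776), (0.12743860483169556, 0.09318263828754425), 13.237215995788574) 635
[[0.4757 0.1683]
 [0.497  0.0776]
 [0.6211 0.1068]
 [0.5997 0.1975]]
low [0.55566095 0.13950491] tab [0.49185847 0.1494532 ]
poly [((np.int32(217), np.int32(272)), [0.606, 0.164]), ((np.int32(253), np.int32(277)), [0.508, 0.157]), ((np.int32(265), np.int32(261)), [0.495, 0.087]), ((np.int32(252), np.int32(263)), [0.527, 0.105]), ((np.int32(225), np.int32(259)), [0.604, 0.109])]
vial [0.535 0.001 0.043] 57
t 0.1 pos [ 0.2593 -0.5954  0.2304] yaw 0.4108 F [0.46 0.19 0.4 ] op 0.99
[0.0398, -0.0245, 0.0001] [-0.01, -0.0, 0.0]
[0.0398, -0.0245, 0.0001] [-0.01, -0.0, 0.0]
[0.0398, -0.0245, 0.0001] [-0.01, -0.0, 0.0]
[0.0398, -0.0245, 0.0001] [-0.01, -0.0, 0.0]
[0.0398, -0.0245, 0.0001] [-0.01, -0.0, 0.0]
[0.0398, -0.0245, 0.0001] [-0.01, -0.0, 0.0]
[0.0398, -0.0245, 0.0001] [-0.01, -0.0, 0.0]
[0.0398, -0.0245, 0.0001] [-0.01, -0.0, 0.0]
[0.0398, -0.0245, 0.0] [-0.01, -0.0, 0.0]
```

Request:
step_arm(
  deltas=[
    [0.033,-0.024,0,0,0,0,0],
    [0.033,-0.024,0,0,0,0,0],
    [0.033,-0.024,0,0,0,0,0],
    [0.033,-0.024,0,0,0,0,0],
    [0.033,-0.024,0,0,0,0,0],
  ],
  squeeze=20,
)

```text
time_s: 0.52
tool_pos: [0.3633, -0.418, 0.2309]
ee_rot: [-0.0, 0.979, 0.204, -0.0]
contact_force: [1.0, -1.0, 0.4]
opening: 0.3
finger_force: 0.0
```

Request:
step_arm(
  deltas=[
    [0.033,-0.024,0,0,0,0,0],
    [0.033,-0.024,0,0,0,0,0],
    [0.033,-0.024,0,0,0,0,0],
    [0.033,-0.024,0,0,0,0,0],
    [0.033,-0.024,0,0,0,0,0],
  ],
)

```text
time_s: 0.93
tool_pos: [0.4666, -0.2422, 0.2312]
ee_rot: [0.0, 0.979, 0.204, -0.0]
contact_force: [-0.3, -0.3, 0.7]
opening: 0.0
finger_force: 0.0
```

```bash
python3 -c "
from h import *
plan([.43,.15,.2],-.12,10)"
```

```text
t 0.93 pos [ 0.4666 -0.2422  0.2312] yaw 0.4106 F [-0.26 -0.29  0.75] op 0.0
[0.0123, -0.0374, 0.0031] [0.0, 0.0, 3.04]
[0.0103, -0.038, 0.0031] [0.0, 0.0, 3.04]
[0.0083, -0.0385, 0.0031] [0.0, 0.0, 3.04]
[0.0062, -0.0389, 0.0031] [0.0, 0.0, 3.04]
[0.0041, -0.0392, 0.0031] [0.0, 0.0, 3.04]
[0.0021, -0.0393, 0.0031] [0.0, 0.0, 3.04]
[-0.0, -0.0394, 0.0031] [0.0, 0.0, 3.04]
[-0.0021, -0.0393, 0.0031] [0.0, 0.0, 3.04]
[-0.0042, -0.0392, 0.0031] [0.0, 0.0, 3.04]
[-0.0063, -0.0389, 0.0031] [0.0, 0.0, 3.04]
```

Request:
step_arm(
  deltas=[
    [0.012,-0.037,0.003,0,0,3,0],
    [0.01,-0.038,0.003,0,0,3,0],
    [0.008,-0.038,0.003,0,0,3,0],
    [0.006,-0.039,0.003,0,0,3,0],
    [0.004,-0.039,0.003,0,0,3,0],
  ],
)

```text
time_s: 1.35
tool_pos: [0.446, -0.0476, 0.216]
ee_rot: [0.0, 0.997, 0.073, -0.0]
contact_force: [0.2, 0.5, -0.4]
opening: -0.0
finger_force: 0.0
```

Request:
step_arm(
  deltas=[
    [0.002,-0.039,0.003,0,0,3,0],
    [0.0,-0.039,0.003,0,0,3,0],
    [-0.002,-0.039,0.003,0,0,3,0],
    [-0.004,-0.039,0.003,0,0,3,0],
    [-0.006,-0.039,0.003,0,0,3.4,0],
  ],
)

```text
time_s: 1.77
tool_pos: [0.4275, 0.147, 0.2012]
ee_rot: [0.0, 0.998, -0.061, 0.0]
contact_force: [1.4, -1.3, 0.6]
opening: 0.002
finger_force: 0.0
```

Request:
step_arm(
  deltas=[
    [0,0,0,0,0,0,0],
    [0,0,0,0,0,0,0],
  ],
)

```text
time_s: 1.93
tool_pos: [0.4272, 0.1484, 0.2012]
ee_rot: [-0.0, 0.998, -0.056, -0.0]
contact_force: [-0.2, -0.6, 0.2]
opening: 0.001
finger_force: 0.0
```

```bash
python3 - <<'E'
from meas import *
p,d,m=snap("wrist"); save(p,"w1.png"); np.savez("w1.npz",p=p,d=d)
import pickle; pickle.dump(m,open("w1.pkl","wb"))
s=arm.read_state(); print(s["tool_pos"],s["ee_rot"],s["contact_force"],s["torque"])
E
```

```text
[0.4276518  0.14616812 0.20102437] [ 1.57083806e-04  9.98313056e-01 -5.80590872e-02 -3.99646922e-04] [ 0.34714237 -0.87475529  0.7959003 ] [-0.01637437 -0.04160788  0.00812507]
```

View pics/w1.png

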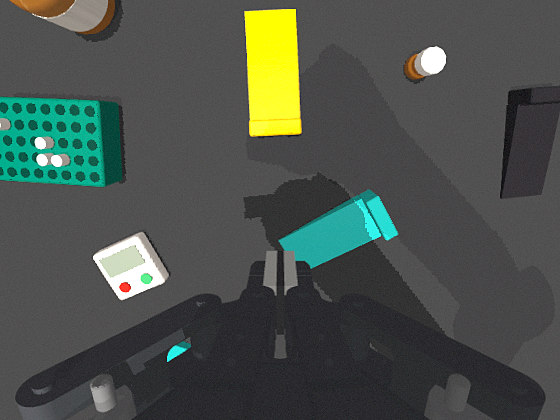

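The yellow wedge's tab is at (248–301, 120–136) and its thin end at (245–296, 10). The turquoise look-alike is at (280–397, 190–270), close behind the push place, so I need its clearance.

```bash
python3 - <<'E'
from meas import *
import pickle
m=pickle.load(open("w1.pkl","rb")); f=np.load("w1.npz"); p,d=f["p"],f["d"]; P=pts(d,m)
k,c,a=blob(p,(20,150,90),(34,255,255),(200,0,350,160)); 
Q=P[k]; print("z",np.percentile(Q[:,2],[1,20,50,80,99]).round(4))
r=cv2.minAreaRect(Q[:,:2].astype(np.float32)); print("wedge",r); print(cv2.boxPoints(r).round(4))
t=Q[Q[:,2]>.03]; r=cv2.minAreaRect(t[:,:2].astype(np.float32)); print("tab top",r); print(cv2.boxPoints(r).round(4))
k,c,a=blob(p,(80,100,60),(98,255,255),(270,180,410,280)); Q=P[k]; r=cv2.minAreaRect(Q[:,:2].astype(np.float32)); print("turq",r,Q[:,2].max()); print(cv2.boxPoints(r).round(4)); t=Q[Q[:,2]>.03]; print("tabtop",t.mean(0))
k,c,a=blob(p,(80,100,60),(98,255,255),(270,180,410,280))
E
```

```text
z [0.0001 0.0063 0.0116 0.0171 0.0376]
wedge ((0.5460728406906128, 0.14289116859436035), (0.05604198947548866, 0.12290512770414352), 86.14505004882812)
[[0.4829 0.1191]
 [0.6055 0.1108]
 [0.6093 0.1667]
 [0.4866 0.175 ]]
tab top ((0.4939265549182892, 0.14584273099899292), (0.04908701777458191, 0.014272458851337433), 86.2641372680664)
[[0.4852 0.1218]
 [0.4994 0.1209]
 [0.5026 0.1699]
 [0.4884 0.1708]]
turq ((0.39130899310112, 0.11092010885477066), (0.1871173232793808, 0.11801493167877197), 47.620361328125) 0.3441335794620953
[[0.2847 0.0816]
 [0.3718 0.002 ]
 [0.498  0.1403]
 [0.4108 0.2198]]
tabtop [0.39505986 0.04965525 0.04673807]
```

```bash
python3 -c "
from h import *
plan([.464,.148,.016],-.09,7)"
```

```text
t 1.98 pos [0.4277 0.1462 0.201 ] yaw -0.1162 F [ 0.35 -0.87  0.8 ] op -0.0
[0.0051, -0.0009, 0.0264] [0.0, 0.01, -0.21]
[0.0051, -0.0009, 0.0264] [0.0, 0.01, -0.21]
[0.0051, -0.0008, 0.0264] [0.0, 0.01, -0.21]
[0.0051, -0.0008, 0.0264] [0.0, 0.01, -0.21]
[0.0051, -0.0008, 0.0264] [0.0, 0.01, -0.21]
[0.0051, -0.0008, 0.0264] [0.0, 0.01, -0.21]
[0.0051, -0.0007, 0.0264] [0.0, 0.01, -0.21]
```

Request:
step_arm(
  deltas=[
    [0.005,-0.001,0.03,0,0,-0.3,0],
    [0.005,-0.001,0.03,0,0,-0.3,0],
    [0.005,-0.001,0.03,0,0,-0.3,0],
    [0.005,-0.001,0.03,0,0,-0.3,0],
    [0.005,-0.001,0.03,0,0,-0.3,0],
  ],
)

```text
time_s: 2.4
tool_pos: [0.4543, 0.1451, 0.0497]
ee_rot: [0.001, 0.999, -0.048, -0.0]
contact_force: [1.0, -0.1, 0.2]
opening: -0.0
finger_force: 0.0
```

Request:
step_arm(
  deltas=[
    [0.005,0,0.018,0,0,0,0],
    [0.004,0,0.017,0,0,0,0],
    [0,0,0,0,0,0,0],
    [0,0,0,0,0,0,0],
  ],
)

```text
time_s: 2.73
tool_pos: [0.4621, 0.145, 0.0156]
ee_rot: [0.001, 0.999, -0.048, -0.001]
contact_force: [0.3, 0.1, -0.3]
opening: 0.001
finger_force: 0.0
```

```bash
python3 -c "
from h import *
plan([.464,.148,.016],-.09,1)"
```

```text
t 2.73 pos [0.4621 0.145  0.0156] yaw -0.0957 F [ 0.32  0.11 -0.34] op 0.0
[0.0016, -0.0032, -0.0004] [0.09, 0.13, -0.33]
```

Request:
step_arm(
  deltas=[
    [0.006,-0.002,0,0,0,-0.3,0],
    [0.006,0,0,0,0,0,0],
    [0.006,0,0,0,0,0,0],
    [0.006,0,0,0,0,0,0],
    [0.006,0,0,0,0,0,0],
  ],
)

```text
time_s: 3.15
tool_pos: [0.494, 0.146, 0.0171]
ee_rot: [-0.0, 0.999, -0.044, 0.001]
contact_force: [-0.7, 0.3, 1.0]
opening: -0.004
finger_force: 0.3
```

Request:
step_arm(
  deltas=[
    [0.006,0,0,0,0,0,0],
    [0.006,0,0,0,0,0,0],
    [0.006,0,0,0,0,0,0],
    [0.004,0,0,0,0,0,0],
    [0.002,0,0,0,0,0,0],
  ],
)

```text
time_s: 3.57
tool_pos: [0.5174, 0.144, 0.0163]
ee_rot: [-0.0, 0.999, -0.044, 0.0]
contact_force: [-0.4, 1.0, 0.2]
opening: 0.001
finger_force: 0.3
```

```bash
cat > look.py <<'E'
from meas import *
import sys
n=sys.argv[1]; p,d,m=snap("wrist"); save(p,n+".png"); s=arm.read_state(); print(s["time_s"],s["tool_pos"].round(4),s["contact_force"].round(2))
P=pts(d,m); k,c,a=blob(p,(20,150,90),(34,255,255),(150,0,420,420)); Q=P[k]; Q=Q[(Q[:,2]<.045)&(Q[:,2]>-.01)]
r=cv2.minAreaRect(Q[:,:2].astype(np.float32)); print("wedge",r); print(cv2.boxPoints(r).round(4))
t=Q[Q[:,2]>.03]; r=cv2.minAreaRect(t[:,:2].astype(np.float32)); print("tab",cv2.boxPoints(r).round(4).tolist())
E
python3 look.py w2
```

```text
3.6167 [0.5175 0.144  0.0163] [ 1.49  0.47 -0.46]
wedge ((0.5775526762008667, 0.13881909847259521), (0.06397470831871033, 0.12909850478172302), 85.76376342773438)
[[0.5108 0.1117]
 [0.6396 0.1022]
 [0.6443 0.166 ]
 [0.5155 0.1755]]
tab [[0.5260999798774719, 0.11789999902248383], [0.5418999791145325, 0.11620000004768372], [0.5472000241279602, 0.16609999537467957], [0.5313000082969666, 0.16769999265670776]]
```

View pics/w2.png

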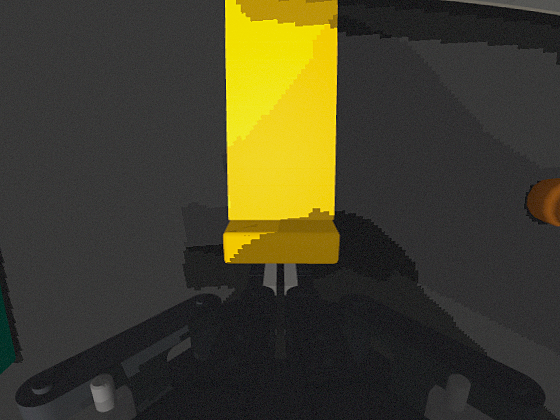

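The wedge sits square against the fingers: its tab's back edge is at (223–340, 263) and it runs straight up under the front panel at the top. I continue to just before the earliest contact, then feel.

Request:
step_arm(
  deltas=[
    [0.004,0,0,0,0,0,0],
    [0.004,0,0,0,0,0,0],
    [0.004,0,0,0,0,0,0],
    [0.004,0,0,0,0,0,0],
    [0.002,0,0,0,0,0,0],
  ],
)

```text
time_s: 4.03
tool_pos: [0.5353, 0.1424, 0.0164]
ee_rot: [-0.0, 0.999, -0.044, 0.0]
contact_force: [0.0, -0.7, 0.3]
opening: -0.001
finger_force: 0.3
```

Request:
step_arm(
  deltas=[
    [0.001,0,0,0,0,0,0],
    [0.001,0,0,0,0,0,0],
    [0.001,0,0,0,0,0,0],
    [0.001,0,0,0,0,0,0],
    [0,0,0,0,0,0,0],
  ],
)

```text
time_s: 4.45
tool_pos: [0.5387, 0.1422, 0.0163]
ee_rot: [-0.0, 0.999, -0.044, 0.0]
contact_force: [0.1, -0.5, 0.2]
opening: 0.001
finger_force: 0.0
```

Request:
step_arm(
  deltas=[
    [0.001,0,0,0,0,0,0],
    [0.001,0,0,0,0,0,0],
    [0.001,0,0,0,0,0,0],
    [0,0,0,0,0,0,0],
  ],
)

```text
time_s: 4.78
tool_pos: [0.5418, 0.1418, 0.0163]
ee_rot: [-0.0, 0.999, -0.044, 0.0]
contact_force: [0.7, -0.5, -0.1]
opening: -0.002
finger_force: 0.0
```

Request:
step_arm(
  deltas=[
    [0.001,0,0,0,0,0,0],
    [0.001,0,0,0,0,0,0],
    [0,0,0,0,0,0,0],
  ],
)

```text
time_s: 5.03
tool_pos: [0.5438, 0.1417, 0.0164]
ee_rot: [-0.0, 0.999, -0.044, 0.0]
contact_force: [-0.3, -0.8, 0.3]
opening: -0.001
finger_force: 0.0
```

Request:
step_arm(
  deltas=[
    [0.001,0,0,0,0,0,0],
    [0.001,0,0,0,0,0,0],
    [0,0,0,0,0,0,0],
  ],
)

```text
time_s: 5.28
tool_pos: [0.5457, 0.1415, 0.0163]
ee_rot: [-0.0, 0.999, -0.044, 0.0]
contact_force: [-0.1, 0.5, -0.0]
opening: -0.001
finger_force: 0.0
```

Request:
step_arm(
  deltas=[
    [0.001,0,0,0,0,0,0],
    [0.001,0,0,0,0,0,0],
    [0,0,0,0,0,0,0],
  ],
)

```text
time_s: 5.53
tool_pos: [0.5478, 0.1413, 0.0163]
ee_rot: [-0.0, 0.999, -0.044, 0.0]
contact_force: [0.4, 0.6, 0.0]
opening: -0.003
finger_force: 0.0
```

Request:
step_arm(
  deltas=[
    [0.001,0,0,0,0,0,0],
    [0.001,0,0,0,0,0,0],
    [0,0,0,0,0,0,0],
  ],
)

```text
time_s: 5.78
tool_pos: [0.5498, 0.1412, 0.0163]
ee_rot: [-0.0, 0.999, -0.044, 0.0]
contact_force: [-0.3, -0.3, 0.5]
opening: -0.001
finger_force: 0.0
```

Request:
step_arm(
  deltas=[
    [0.001,0,0,0,0,0,0],
    [0.001,0,0,0,0,0,0],
    [0,0,0,0,0,0,0],
  ],
)

```text
time_s: 6.03
tool_pos: [0.5517, 0.141, 0.0163]
ee_rot: [-0.0, 0.999, -0.044, 0.0]
contact_force: [-0.8, 0.3, 0.2]
opening: 0.003
finger_force: 0.0
```

Request:
step_arm(
  deltas=[
    [0.001,0,0,0,0,0,0],
    [0.001,0,0,0,0,0,0],
    [0,0,0,0,0,0,0],
  ],
)

```text
time_s: 6.28
tool_pos: [0.5537, 0.1408, 0.0163]
ee_rot: [-0.0, 0.999, -0.044, 0.0]
contact_force: [0.5, -0.8, -0.3]
opening: 0.001
finger_force: 0.0
```

Request:
step_arm(
  deltas=[
    [0.001,0,0,0,0,0,0],
    [0.001,0,0,0,0,0,0],
    [0,0,0,0,0,0,0],
  ],
)

```text
time_s: 6.53
tool_pos: [0.5557, 0.1406, 0.0163]
ee_rot: [-0.0, 0.999, -0.044, 0.0]
contact_force: [0.2, -0.4, -0.5]
opening: -0.001
finger_force: 0.0
```

Request:
step_arm(
  deltas=[
    [0.001,0,0,0,0,0,0],
    [0.001,0,0,0,0,0,0],
    [0,0,0,0,0,0,0],
  ],
)

```text
time_s: 6.78
tool_pos: [0.5577, 0.1404, 0.0163]
ee_rot: [-0.0, 0.999, -0.044, 0.0]
contact_force: [0.2, 0.3, -0.1]
opening: -0.0
finger_force: 0.0
```

Request:
step_arm(
  deltas=[
    [0.001,0,0,0,0,0,0],
    [0.001,0,0,0,0,0,0],
    [0,0,0,0,0,0,0],
  ],
)

```text
time_s: 7.03
tool_pos: [0.5597, 0.1403, 0.0163]
ee_rot: [-0.0, 0.999, -0.044, 0.0]
contact_force: [0.5, 0.4, -0.6]
opening: -0.002
finger_force: 0.0
```

Request:
step_arm(
  deltas=[
    [0.001,0,0,0,0,0,0],
    [0.001,0,0,0,0,0,0],
    [0,0,0,0,0,0,0],
  ],
)

```text
time_s: 7.28
tool_pos: [0.5617, 0.1401, 0.0163]
ee_rot: [-0.0, 0.999, -0.044, 0.0]
contact_force: [0.1, 0.2, -0.4]
opening: -0.0
finger_force: 0.0
```

Request:
step_arm(
  deltas=[
    [0.001,0,0,0,0,0,0],
    [0.001,0,0,0,0,0,0],
    [0,0,0,0,0,0,0],
  ],
)

```text
time_s: 7.53
tool_pos: [0.5637, 0.1399, 0.0164]
ee_rot: [-0.0, 0.999, -0.044, 0.0]
contact_force: [0.7, -0.3, 0.4]
opening: 0.001
finger_force: 0.0
```

Request:
step_arm(
  deltas=[
    [0.001,0,0,0,0,0,0],
    [0.001,0,0,0,0,0,0],
    [0,0,0,0,0,0,0],
  ],
)

```text
time_s: 7.78
tool_pos: [0.5657, 0.1398, 0.0163]
ee_rot: [-0.0, 0.999, -0.044, 0.0]
contact_force: [0.4, -0.0, 0.6]
opening: -0.001
finger_force: 0.0
```

```bash
python3 look.py w3; python3 - <<'E'
from meas import *
p,d,m=snap("scene"); save(cv2.resize(p[190:330,130:330],(800,560),interpolation=cv2.INTER_CUBIC),"s3.png")
k,c,a=blob(p,(100,100,60),(125,255,255),(215,260,255,300)); print("dot",c,a,onplane(c,m,.098)[0].round(4))
E
```

```text
7.8333 [0.5656 0.1398 0.0163] [-0.   -0.26  0.4 ]
wedge ((0.6015923619270325, 0.13616792857646942), (0.06367620080709457, 0.08004432916641235), 85.23738861083984)
[[0.5591 0.1078]
 [0.6388 0.1011]
 [0.6441 0.1646]
 [0.5644 0.1712]]
tab [[0.5748999714851379, 0.11339999735355377], [0.6371999979019165, 0.1071000024676323], [0.642300009727478, 0.15680000185966492], [0.5799000263214111, 0.163100004196167]]
dot [235.09090909 279.3030303 ] 33 [0.6605 0.1317 0.098 ]
```

View pics/s3.png

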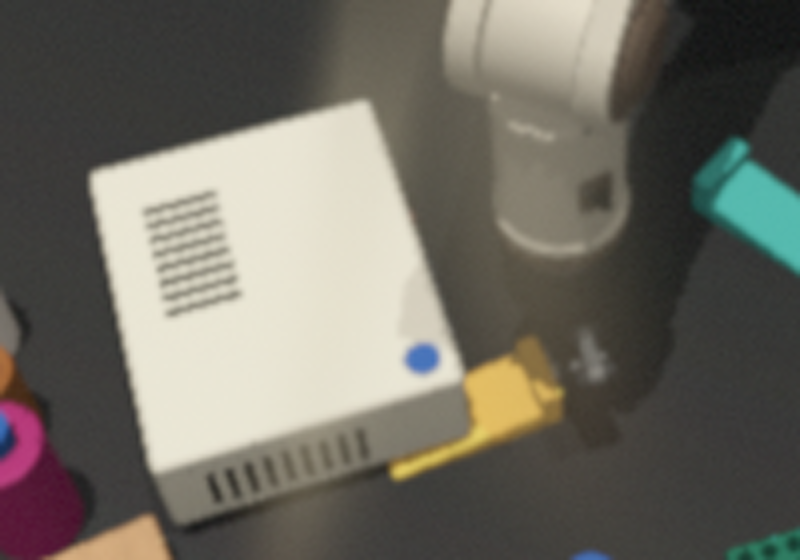

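The crop shows the wedge sliding under the front-left corner in line with the blue dot (422,358), with the supply unmoved (dot still at 0.6605, 0.1317). There is no contact with the foot yet, so I keep feeling.

Request:
step_arm(
  deltas=[
    [0.001,0,0,0,0,0,0],
    [0.0005,0,0,0,0,0,0],
    [0,0,0,0,0,0,0],
  ],
)

```text
time_s: 8.13
tool_pos: [0.5667, 0.1397, 0.0163]
ee_rot: [0.0, 0.999, -0.044, -0.0]
contact_force: [-1.3, 0.1, 0.1]
opening: 0.003
finger_force: 0.5
```

Request:
step_arm(
  deltas=[
    [0.0005,0,0,0,0,0,0],
    [0,0,0,0,0,0,0],
  ],
)

```text
time_s: 8.3
tool_pos: [0.5671, 0.1397, 0.0163]
ee_rot: [0.0, 0.999, -0.044, -0.0]
contact_force: [-1.9, -0.2, 1.0]
opening: 0.003
finger_force: 0.9
```

Request:
step_arm(
  deltas=[
    [0.0005,0,0,0,0,0,0],
    [0,0,0,0,0,0,0],
  ],
)

```text
time_s: 8.47
tool_pos: [0.5676, 0.1396, 0.0163]
ee_rot: [0.0, 0.999, -0.044, -0.0]
contact_force: [-2.3, 0.4, 0.8]
opening: 0.003
finger_force: 1.2
```

Request:
step_arm(
  deltas=[
    [0.0005,0,0,0,0,0,0],
    [0.0005,0,0,0,0,0,0],
    [0,0,0,0,0,0,0],
  ],
)

```text
time_s: 8.72
tool_pos: [0.5684, 0.1395, 0.0162]
ee_rot: [0.0, 0.999, -0.044, -0.0]
contact_force: [-3.0, -0.1, 2.7]
opening: 0.001
finger_force: 1.9
```

```bash
python3 -c "
from meas import *
s=arm.read_state(); print(s['tool_pos'].round(4),s['contact_force'].round(2),s['finger_force'])
p,d,m=snap('scene'); k,c,a=blob(p,(100,100,60),(125,255,255),(215,260,255,300)); print('dot',c,a)
p,d,m=snap('side'); k,c,a=blob(p,(100,100,60),(125,255,255),(188,224,212,244)); print('dot',c,a)"; python3 look.py w4
```

```text
[0.5684 0.1395 0.0162] [-3.02 -0.09  2.7 ] 1.9016196951270103
dot [235.15151515 279.15151515] 33
dot [199.65217391 233.47826087] 23
8.8667 [0.5685 0.1396 0.0162] [-3.54 -0.17  2.31]
wedge ((0.6032084822654724, 0.13665932416915894), (0.06396327167749405, 0.07577520608901978), 86.60591125488281)
[[0.5635 0.107 ]
 [0.6391 0.1025]
 [0.6429 0.1663]
 [0.5673 0.1708]]
tab [[0.5777000188827515, 0.11320000141859055], [0.5932999849319458, 0.11180000007152557], [0.5978000164031982, 0.16130000352859497], [0.5821999907493591, 0.16269999742507935]]
```

Request:
step_arm(
  deltas=[
    [0.0005,0,0,0,0,0,0],
    [0.0005,0,0,0,0,0,0],
    [0,0,0,0,0,0,0],
    [0,0,0,0,0,0,0],
  ],
)

```text
time_s: 9.2
tool_pos: [0.5695, 0.1394, 0.0163]
ee_rot: [0.0, 0.999, -0.044, -0.0]
contact_force: [-5.5, 0.6, 1.7]
opening: -0.003
finger_force: 2.5
```

```bash
python3 -c "
from meas import *
p,d,m=snap('scene'); k,c,a=blob(p,(100,100,60),(125,255,255),(215,260,255,300)); print('dot',c,a)
s=arm.read_state(); print(s['tool_pos'].round(4),s['contact_force'].round(2),s['finger_force'])"
```

```text
dot [235.05882353 279.11764706] 34
[0.5695 0.1394 0.0162] [-5.22  0.67  4.2 ] 2.536521926522255
```

Snug at about 5 N with the dot unmoved. I let go of the wedge and go above the dot.

Request:
step_arm(
  deltas=[
    [-0.003,0,0,0,0,0,0],
    [-0.005,0,0,0,0,0,0],
    [-0.008,0,0,0,0,0,0],
    [-0.008,0,-0.005,0,0,0,0],
    [0,0,-0.03,0,0,0,0],
  ],
)

```text
time_s: 9.67
tool_pos: [0.5402, 0.1405, 0.0476]
ee_rot: [0.001, 0.999, -0.044, -0.005]
contact_force: [0.2, -0.3, -0.2]
opening: -0.001
finger_force: 0.0
```

Request:
step_arm(
  deltas=[
    [0,0,-0.035,0,0,0,0],
    [0,0,-0.035,0,0,0,0],
    [0,0,-0.02,0,0,0,0],
    [0,0,0,0,0,0,0],
    [0,0,0,0,0,0,0],
  ],
)

```text
time_s: 10.08
tool_pos: [0.5467, 0.1416, 0.143]
ee_rot: [-0.0, 0.999, -0.044, 0.002]
contact_force: [-0.6, -0.7, 0.2]
opening: -0.001
finger_force: 0.0
```

```bash
python3 look.py w5; python3 - <<'E'
from meas import *
p,d,m=snap("wrist"); P=pts(d,m); k,c,a=blob(p,(100,100,60),(125,255,255),(100,0,500,420)); print("dot",c,a,onplane(c,m,.098)[0].round(4),np.median(P[k],0))
z=P[...,2]; 
p,d,m=snap('scene'); k,c,a=blob(p,(100,100,60),(125,255,255),(215,260,255,300)); print('dot',c,a,onplane(c,m,.098)[0].round(4))
plan([.6606,.1316,.125],-.09,4)
E
```

```text
10.1333 [0.5456 0.1411 0.1415] [-0.48  0.11 -1.26]
wedge ((0.6113342046737671, 0.13397997617721558), (0.05642855912446976, 0.06852506846189499), 82.76626586914062)
[[0.5738 0.1103]
 [0.6418 0.1017]
 [0.6489 0.1577]
 [0.5809 0.1663]]
tab [[0.5788000226020813, 0.11339999735355377], [0.5939000248908997, 0.1120000034570694], [0.5982999801635742, 0.16120000183582306], [0.5831999778747559, 0.16259999573230743]]
dot [279.89029004  37.5220681 ] 1586 [0.6614 0.1308 0.098 ] [0.66129471 0.1308285  0.09829721]
dot [235.15151515 279.15151515] 33 [0.6602 0.1313 0.098 ]
t 10.23 pos [0.5448 0.1409 0.1401] yaw -0.0883 F [-0.3  -0.94  0.42] op 0.0
[0.029, -0.0002, 0.0037] [0.01, 0.03, 0.02]
[0.029, -0.0002, 0.0037] [0.01, 0.03, 0.02]
[0.029, -0.0003, 0.0038] [0.01, 0.03, 0.02]
[0.029, -0.0003, 0.0038] [0.01, 0.03, 0.02]
```

View pics/w5.png

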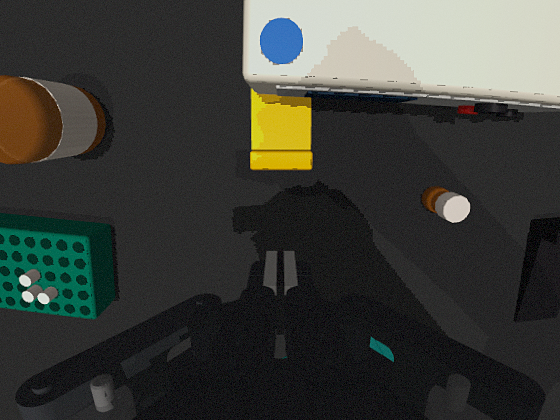

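The wedge stays under the foot, with its tab at (250–313, 150–170), and the dot is at (280,40), measured at (0.661, 0.131, 0.098). I move above it.

Request:
step_arm(
  deltas=[
    [0.029,0,0.003,0,0,0,0],
    [0.029,0,0.004,0,0,0,0],
    [0.029,0,0.004,0,0,0,0],
    [0.029,0,0.004,0,0,0,0],
    [0,0,0,0,0,0,0],
  ],
)

```text
time_s: 10.65
tool_pos: [0.665, 0.1288, 0.1229]
ee_rot: [0.0, 0.999, -0.046, -0.0]
contact_force: [-0.3, -0.3, 0.7]
opening: 0.004
finger_force: 0.0
```

Request:
step_arm(
  deltas=[
    [0,0,0.005,0,0,0,0],
    [0,0,0.005,0,0,0,0],
    [0,0,0.005,0,0,0,0],
    [0,0,0,0,0,0,0],
    [0,0,0,0,0,0,0],
  ],
)

```text
time_s: 11.07
tool_pos: [0.6603, 0.1315, 0.1108]
ee_rot: [0.0, 0.999, -0.044, -0.001]
contact_force: [0.3, 0.1, 0.2]
opening: -0.002
finger_force: 0.0
```

```bash
python3 -c "
from h import *
plan([.661,.131,.099],-.09,1); print(arm.read_state()['torque'])"
```

```text
t 11.07 pos [0.6603 0.1315 0.1108] yaw -0.0874 F [0.29 0.15 0.18] op -0.0
[0.0007, 0.0004, 0.0118] [0.03, 0.07, 0.15]
[-0.01679224  0.04738605  0.00466219]
```

Request:
step_arm(
  deltas=[
    [0,0,0.005,0,0,0,0],
    [0,0,0.003,0,0,0,0],
    [0,0,0.002,0,0,0,0],
    [0,0,0.001,0,0,0,0],
    [0,0,0,0,0,0,0],
  ],
)

```text
time_s: 11.48
tool_pos: [0.6613, 0.1312, 0.1]
ee_rot: [0.0, 0.999, -0.044, -0.0]
contact_force: [0.5, 0.6, 0.0]
opening: 0.002
finger_force: 0.0
```

Request:
step_arm(
  deltas=[
    [0,0,0.001,0,0,0,0],
    [0,0,0.001,0,0,0,0],
    [0,0,0,0,0,0,0],
  ],
)

```text
time_s: 11.73
tool_pos: [0.6615, 0.1312, 0.0982]
ee_rot: [0.0, 0.999, -0.044, -0.0]
contact_force: [0.4, -0.2, -0.0]
opening: 0.005
finger_force: 0.0
```

Request:
step_arm(
  deltas=[
    [0,0,0.0005,0,0,0,0],
    [0,0,0.0005,0,0,0,0],
    [0,0,0,0,0,0,0],
  ],
)

```text
time_s: 11.98
tool_pos: [0.6616, 0.1313, 0.0976]
ee_rot: [0.0, 0.999, -0.044, 0.0]
contact_force: [-1.6, -0.1, 2.4]
opening: -0.002
finger_force: 1.1
```

Request:
step_arm(
  deltas=[
    [0,0,0.0005,0,0,0,0],
    [0,0,0.0005,0,0,0,0],
    [0,0,0,0,0,0,0],
  ],
)

```text
time_s: 12.23
tool_pos: [0.6616, 0.1314, 0.0975]
ee_rot: [0.0, 0.999, -0.044, 0.0]
contact_force: [-3.8, -1.6, 7.3]
opening: -0.001
finger_force: 3.8
```

Request:
step_arm(
  deltas=[
    [-0.001,0,-0.0001,0,0,0,0],
    [0,0,0,0,0,0,0],
    [0,0,0,0,0,0,0],
  ],
)

```text
time_s: 12.48
tool_pos: [0.6615, 0.1314, 0.0975]
ee_rot: [-0.0, 0.999, -0.044, 0.001]
contact_force: [-0.2, -0.4, 5.4]
opening: -0.001
finger_force: 3.1
```

```bash
cat > fin.py <<'E'
from meas import *
f=[];
for _ in range(4):
    p,d,m=snap("scene"); s=arm.read_state(); f.append(s["contact_force"])
print("F",np.mean(f,0).round(2),np.ptp(f,0).round(2),s["tool_pos"].round(4),s["time_s"])
def top(p,d,m,b):
    P=pts(d,m)[b[1]:b[3],b[0]:b[2]].reshape(-1,3); Q=P[abs(P[:,2]-.098)<.009]
    A=np.c_[Q[:,:2]-[.725,.025],np.ones(len(Q))]; 
    for _ in range(3):
        c=np.linalg.lstsq(A,Q[:,2],rcond=None)[0]; r=abs(A@c-Q[:,2])<.004; A,Q=A[r],Q[r]
    k=abs(P[:,2]-.098)<.009; return c.round(4),len(Q),cv2.minAreaRect(Q[:,:2].astype(np.float32))
b=(145,210,232,320)
print(top(p,d,m,b)); g=np.load("scene0.npz"); print(top(g["p"],g["d"],m,b))
E
python3 fin.py
```

```text
F [ 0.17 -1.07  6.03] [1.12 1.9  0.63] [0.6615 0.1314 0.0975] 12.6833
(array([0.005 , 0.0032, 0.0966]), 4399, ((0.7415004372596741, 0.02241608500480652), (0.2400115430355072, 0.16607248783111572), 82.33509826660156))
(array([0.0072, 0.0018, 0.0965]), 5241, ((0.725936770439148, 0.024994298815727234), (0.2403625100851059, 0.19831214845180511), 81.79057312011719))
```

Request:
step_arm(
  deltas=[
    [0,0,0,0,0,0,0],
    [0,0,0,0,0,0,0],
    [0,0,0,0,0,0,0],
    [0,0,0,0,0,0,0],
    [0,0,0,0,0,0,0],
  ],
)

```text
time_s: 13.1
tool_pos: [0.6615, 0.1314, 0.0975]
ee_rot: [-0.0, 0.999, -0.044, 0.001]
contact_force: [0.5, -1.4, 5.8]
opening: 0.002
finger_force: 3.1
```

```bash
python3 - <<'E'
from meas import *
f=[]
for _ in range(4):
    p,d,m=snap("scene"); f.append(arm.read_state()["contact_force"])
F=np.mean(f,0); print(F, arm.read_state()["tool_pos"])
if 5<F[2]<7.2 and np.hypot(*F[:2])<2: print(arm.sign_off())
E
```

```text
[ 0.03763311 -0.47055791  5.80334825] [0.66152415 0.13138835 0.09750297]
the job is handed in; nothing more can be done
None
```

The wedge was pushed snug under the short foot (about 5 N at the fingertips) and let go. I handed in at about 13 s with the fingertips holding about 6 N straight down on the blue dot; the supply measured level and in place within camera accuracy, though no verdict came back.

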